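Put the red thread away in the latched thread case

TASK

Press the red thumb latch on the front of the blue thread case so that its sprung lid pops fully open and let the latch spring back, stand the red thread spool upright in the empty round seat beside the white spool, down on the case floor, and let go of it. Then close the lid and press it down gently at its front until it snaps and stays shut. Be gentle with latch and lid, leave the white spool in its seat and all the other things where they stand.

Things in the scene. Friction and masses are not known exactly. Their poses are not given: they have to be found in the camera images.
- case: blue case fixed to the counter; lower half 116 (x) x 140 (y) x 28 mm high, walls and floor 4 mm. Origin: centre of its underside. x points from its front (latch, toward the robot) to its back (hinge), y left, z up. Lid on the seal: its top is 60 mm up. Inside are two round seats, 32 mm either side of the middle line: the left (+y) holds the white spool, the right (-y) is empty.
- seat (a point): centre of the empty seat on the case floor, 4 mm above the counter, at (-12, -32, 4) mm in the case frame. A white collar stands round it, inner diameter 33 mm, 5 mm high. Axes as the case. The lid cannot shut over a spool that stands on the collar.
- lid (a joint): lid angle, rad: 0 resting on its rubber seal, below 0 the seal is squeezed, 1.6 fully open (upright). Hinge along the case's y at (58, 0, 33) mm in the case frame; the lid is a shell 116 x 140 x 27 mm. A damped spring (1 N at the front edge) opens it in 1 to 2 s unless latched. To snap, its front edge must be pushed some mm into the seal (7 to 18 N); how deep differs unseen each time.
- lid_front (a point): point on the outer (top) face of the lid, 12 mm in from its front edge, mid-width. Lid angle 0: at (-46, 0, 60) mm in the case frame, z up out of the face, x toward the hinge, 104 mm away. Its axes turn with the lid; lid open, its z points to the back, away from the robot.
- latch (a joint): angle of the rocking thumb latch, rad: 0 at rest and hooked, grows to 0.34 (stop) as its pad is pressed down; springs back when released. It lets the lid go somewhere between 0.1 and 0.25. Pressing takes 2 to 8 N.
- latch_pad (a point): centre of the top of the red latch pad in front of the case, 24 mm above the counter, at (-92, 0, 24) mm in the case frame; the pad is 24 (x) x 34 (y) mm and is pressed straight down, about 3 to 7 mm. It rocks about a pivot 26 mm behind this point (toward the case).
- thread_red: red thread spool, loose, upright, flanges 28 mm in diameter, 48 mm tall. Origin: centre of its underside; z up along the spool.
- thread_white: white thread spool, same size, standing in the left seat of the case; stays there.
- thread_navy: dark blue thread spool, same size, standing on the counter; stays there.
- pin_tin: round red tin, 69 mm diameter, 26 mm high, loose; stays there. Origin: centre of the underside.
- collar_box: green box 62 x 110 x 28 mm, loose; stays there. Origin: centre of the underside.
- call_bell: chrome call bell, 77 mm diameter, 62 mm high, loose; stays there. Origin: centre of the underside.
Things that resemble listed ones, but are neither listed nor needed, are in the scene too. What is shaped like the thread_red but brown or green is not meant.

How it is judged:
By the outcome, as a careful person would: the job done as asked, in the order asked, and still so for the second after the job is handed in, with the robot touching nothing.
It also fails if it takes over 72 s, if anything falls off the work surface, if the arm or the gripper's body presses on something with over 40 N, if the wrist force passes 120 N, or if a joint passes its speed limit or range.

ROBOT

A 6-joint arm with a two-finger parallel gripper is mounted at the origin on a cart in front of the work surface, level with it; the furniture and walls round the work are solid. World frame = base frame: x ahead of the robot, y to its left, z up, the work surface at z = 0. Lengths are in mm, angles in rad, forces in N, time in s.
With the tool pointing down it reaches from about 400 to 925 mm from the base axis. Payload 12.5 kg.
Tool frame: the origin (TCP) lies midway between the tips of the shut fingers; the grasp point (between the pads) lies 19 mm behind it; z points along the fingers, y is the line along which they close (so a half turn about z gives the same grasp; the last joint's range is limited). The gripper opens to 95 mm and grips with 3 to 60 N. Pads are 20 mm wide; open, the fingers measure 119 mm over their backs; the gripper's body (75 mm by 180 mm) begins 59 mm behind the grasp point.
Start: joints at [1.188, 0.491, 1.559, -0, 1.092, -0.106], TCP at [170.782, 601.232, 214.661] pointing down, gripper open.
Joint ranges: [-3.1, 3.1], [-0.84, 2.19], [0.05, 2.79], [-1.13, 4.28], [0.06, 2.93], [-2.69, 2.69]. Speed limits (rad/s): [2.22, 2.22, 2.79, 3.14, 3.14, 3.14].

INTERFACE

Orientations are given as [roll, pitch, yaw] about the fixed x, y, z axes, in that order (R = Rz(yaw) Ry(pitch) Rx(roll)).
In Python, from cell import env gives the robot as it stands.
- The arm moves only by the tool arm_command, never from a script. Its argument "targets" is a list of rows, each a list of 5 numbers: the shift along the tool's x, y, z in mm, then the turn about the tool's z in degrees, then the opening, from 0 (shut) to 1 (fully open). In form: [[tx, ty, tz, roll, fingers], ...]. A call has 1 to 5 rows; each row is the pose to reach, as a shift and turn from the pose commanded when the call began, along the tool's axes at that moment; what a row does not reach only later rows make up. A row lasts 1/10 s, in which the tool goes at most 50 mm and 8.59 degrees, less where a joint would pass 70% of its speed; a pose out of reach is approached as far as the arm can. A call with a gripper value outside its range is refused whole. The fingers move at their own pace and stop on an object; the grip force is fixed at half the most. Time passes only in rows, so rows that repeat a pose let the fingers close. It gives the time, the measured TCP pose, the force, the opening and the grip force at its end, in the units of the state.
- env.state(): the state, without advancing time (a new reading comes with each control period).
- env.read_camera(name): name is "side" or "top"; returns a dict with "frame" (384x512x3 uint8, red, green, blue), "vertical_fov" (degrees; the focal length in pixels is half the picture's height over the tangent of half this angle, whatever the lens; pixels are square), "cx", "cy" (the principal point, pixels), "world_from_camera" (4x4, takes a point from camera to world coordinates). Camera axes: x right, y down, z forward; pixel columns grow to the right and rows downward; lengths in mm; the calibration is good to about 2 mm. A picture is of the moment at which its call begins. There is no depth.
- env.job_done(): hands the job in; it is judged then, once.
The state is a dict: "t": time; "joints": joint angles; "qvel": joint speeds; "tau": joint torques, N m; "eef_pos": TCP position; "tcp_rot": TCP orientation; "ft_force": force on the tool from outside, world axes, zero at the start; "moment": the same for the moment, N m; "opening": opening from 0.0 (shut) to 1.0 (fully open); "grip_force": force on a finger pad.
Only numpy, scipy, OpenCV 4.12 (cv2) and the standard library are available. Lean on these libraries where they do the work, as an engineer would, in place of code of your own. Each camera call takes 0.05 s, during which the arm holds its last target. There are 200 camera calls.

## Working session

There is one attempt and no reset: what is moved stays moved. The work goes in short steps, Python scripts to look and compute and a tool call to move; the robot and the scene stay as the last step left them, time stands still between calls to the robot, and variables do not carry over. Pictures are saved under pics/ and viewed, at most 10 in all, crops included, and the job is handed in when it is done.

Besides the shell and the picture viewer there is one more tool, called after "Call:" by a JSON object that holds its "api" and its "payload". arm_command: Moves the arm, as the interface text tells. Its arguments: {"type":"object","properties":{"targets":{"type":"array","items":{"type":"array","items":{"type":"number"}}}},"required":["targets"]}

```bash
mkdir -p pics; ls
python3 - <<'E'
from cell import env
import cv2,numpy as np
s=env.state(); print({k:np.round(v,3).tolist() for k,v in s.items()})
for n in("top","side"):
    c=env.read_camera(n); f=c["frame"]; cv2.imwrite(f"pics/{n}0.png",cv2.cvtColor(f,cv2.COLOR_RGB2BGR))
    print(n,c["vertical_fov"],c["cx"],c["cy"],np.round(c["world_from_camera"],3).tolist())
E
```

```text
pics
{'t': 0.0, 'joints': [1.188, 0.492, 1.559, -0.0, 1.092, -0.106], 'qvel': [0.001, 0.0, -0.001, -0.0, -0.002, -0.001], 'tau': [-0.002, -61.263, -25.818, 0.069, 0.048, -0.0], 'eef_pos': [170.683, 600.977, 214.06], 'tcp_rot': [-3.14, -0.0, 2.865], 'ft_force': [0.201, 0.252, 0.331], 'moment': [-0.03, -0.053, 0.018], 'grip_force': 0.0, 'opening': 0.998}
top 51.501236038192225 262.1169307013138 188.6201961943571 [[0.009, -0.992, 0.125, 391.608], [-1.0, -0.011, -0.015, -7.23], [0.016, -0.125, -0.992, 1038.481], [0.0, 0.0, 0.0, 1.0]]
side 42.0801269647788 256.7143384767569 193.27958210178883 [[0.977, -0.151, 0.152, 328.381], [-0.212, -0.613, 0.761, -999.101], [-0.022, -0.776, -0.631, 906.085], [0.0, 0.0, 0.0, 1.0]]
```

View pics/top0.png

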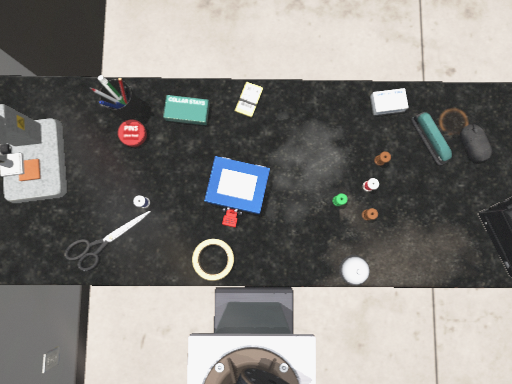

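View pics/side0.png

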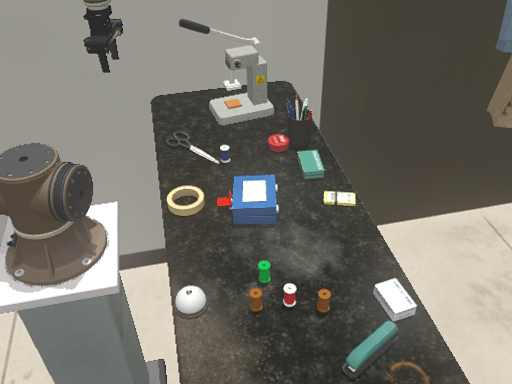

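The top view shows the blue case at (238,185) with its latch at (231,217). The spool candidates are red with white flanges at (372,184), brown at (384,158) and (371,214), and green at (341,200). The navy spool is at (141,202). Only (372,184), which is (290,295) in the side view, is red and spool-shaped. I'll measure and confirm it in a crop.

```bash
cat > h.py <<'E'
from cell import env
import cv2,numpy as np
def cam(n,save=None):
    c=env.read_camera(n)
    if save: cv2.imwrite(save,cv2.cvtColor(c["frame"],cv2.COLOR_RGB2BGR))
    c["f"]=192/np.tan(np.radians(c["vertical_fov"]/2)); return c
def ray(c,p,z):
    T=c["world_from_camera"]; d=T[:3,:3]@[(p[0]-c["cx"])/c["f"],(p[1]-c["cy"])/c["f"],1]
    return (T[:3,3]+d*(z-T[2,3])/d[2])
def proj(c,P):
    T=c["world_from_camera"]; q=T[:3,:3].T@(np.array(P)-T[:3,3]); return q[:2]/q[2]*c["f"]+[c["cx"],c["cy"]]
def mask(c,col,box=None):
    h=cv2.cvtColor(c["frame"],cv2.COLOR_RGB2HSV).astype(int); H,S,V=h[...,0],h[...,1],h[...,2]
    m={"red":((H<6)|(H>174))&(S>150)&(V>90),"blue":(H>100)&(H<122)&(S>130)&(V>70),"white":(S<60)&(V>170)}[col]
    if box:
        b=np.zeros_like(m); x0,y0,x1,y1=box; b[y0:y1,x0:x1]=1; m=m&b
    return m.astype(np.uint8)
E
python3 - <<'E'
from h import *
t=cam("top");s=cam("side")
print("tcp px",proj(t,env.state()["eef_pos"]),proj(s,env.state()["eef_pos"]))
def rect(m): return cv2.minAreaRect(np.argwhere(m)[:,::-1].astype(np.float32))
for c,b1,b2,b3,n in((t,(200,150,275,218),(215,205,245,232),(358,172,385,198),"top"),(s,(228,170,282,226),(212,192,236,212),(278,280,302,310),"side")):
    m=mask(c,"blue",b1)|mask(c,"white",b1); r=rect(m); print(n,"case rect",r)
    if n=="top": print("corners z60",[ray(c,p,60)[:2].round(1).tolist() for p in cv2.boxPoints(r)])
    w=mask(c,"white",b1); r=rect(w); print("card",r,ray(c,r[0],60).round(1),[ray(c,p,60)[:2].round(1).tolist() for p in cv2.boxPoints(r)])
    r=rect(mask(c,"red",b2)); print("latch",r,ray(c,r[0],22).round(1))
    for q in("red","white"):
        m=mask(c,q,b3); 
        p=np.argwhere(m)[:,::-1]; print("spool",q,len(p),p.mean(0).round(1),p.min(0),p.max(0),ray(c,p.mean(0),48).round(1),ray(c,p.mean(0),24).round(1))
a=cv2.resize(t["frame"][140:230,320:400],None,fx=5,fy=5,interpolation=2)
b=cv2.resize(s["frame"][250:320,240:340],None,fx=4,fy=4,interpolation=2)
b=cv2.copyMakeBorder(b,0,450-b.shape[0],0,0,0)
cv2.imwrite("pics/crop1.png",cv2.cvtColor(np.hstack([a,b])[:, :800],cv2.COLOR_RGB2BGR))
a=cv2.resize(t["frame"][145:240,195:285],None,fx=4,fy=4,interpolation=2)
b=cv2.resize(s["frame"][160:240,205:295],None,fx=4,fy=4,interpolation=2)
b=cv2.copyMakeBorder(b,0,380-b.shape[0],0,0,0)
cv2.imwrite("pics/crop2.png",cv2.cvtColor(np.hstack([a,b]),cv2.COLOR_RGB2BGR))
E
```

```text
tcp px [-55.36023845 349.28641969] [110.05456884  64.56990613]
top case rect ((236.34063720703125, 185.87139892578125), (57.33182144165039, 50.890384674072266), 12.33908748626709)
corners z60 [[473.4, 123.8], [598.3, 100.0], [568.8, -40.2], [444.7, -14.3]]
card ((237.6081085205078, 186.14865112304688), (40.999271392822266, 50.890384674072266), 12.33908748626709) [520.1  39.2  60. ] [[468.7, 100.9], [593.4, 76.8], [572.4, -23.4], [448.1, 2.2]]
latch ((230.20590209960938, 217.17648315429688), (14.067066192626953, 17.70509910583496), 14.03624439239502) [445.2  58.5  22. ]
spool red 16 [366.4 186.4] [365 183] [369 189] [ 524.6 -284.5   48. ] [ 527.9 -291.2   24. ]
spool white 118 [371.7 183.7] [363 178] [378 190] [ 531.6 -298.2   48. ] [ 535.  -305.2   24. ]
side case rect ((253.78744506835938, 195.9100799560547), (41.075408935546875, 45.814876556396484), 88.15238952636719)
card ((256.6128234863281, 191.98104858398438), (47.499267578125, 26.5537052154541), 12.264774322509766) [532.6  27.3  60. ] [[458.5, 11.1], [493.8, 120.2], [609.3, 44.1], [567.9, -57.4]]
latch ((224.0, 198.5), (13.0, 14.0), 90.0) [447.6  66.9  22. ]
spool red 100 [288.9 297.8] [284 292] [294 303] [ 526.1 -330.5   48. ] [ 531.6 -311.8   24. ]
spool white 132 [289.4 291.1] [283 283] [296 306] [ 531.9 -313.    48. ] [ 537.6 -293.8   24. ]
```

View pics/crop1.png

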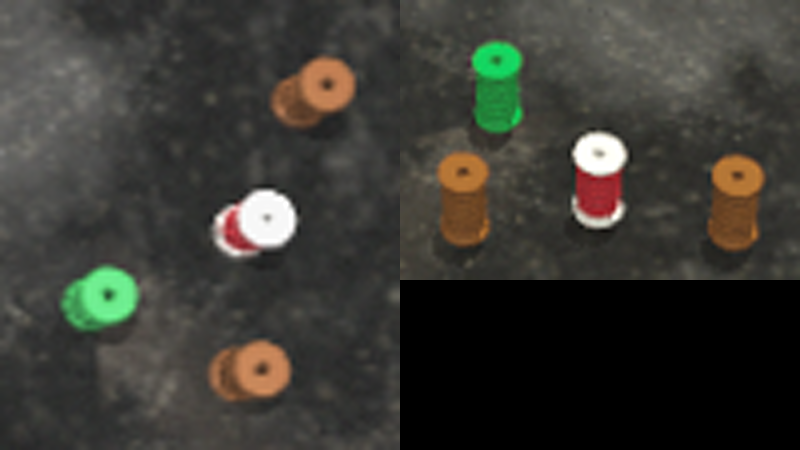

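View pics/crop2.png

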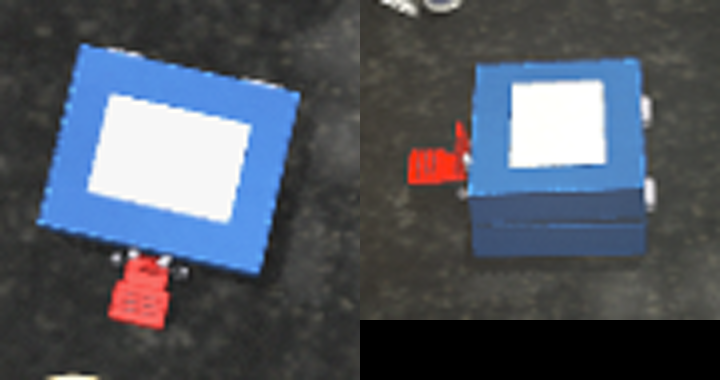

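The crop confirms that the spool with the white flanges and red thread is the target: top flange at crop (267,219) in the top view and (600,154) in the side view. The case's lid-top corners and the pad show clearly in the other crop.

```bash
cat >> h.py <<'E'
def tri(ct,p,cs,q):
    A=[];b=[]
    for c,u in((ct,p),(cs,q)):
        T=c["world_from_camera"];d=T[:3,:3]@[(u[0]-c["cx"])/c["f"],(u[1]-c["cy"])/c["f"],1];d/=np.linalg.norm(d)
        M=np.eye(3)-np.outer(d,d);A.append(M);b.append(M@T[:3,3])
    return np.linalg.lstsq(np.vstack(A),np.hstack(b),rcond=None)[0]
E
python3 - <<'E'
from h import *
t=cam("top");s=cam("side")
tc=np.array([(83,45),(299,93),(260,273),(38,224)])/4+[195,145]-.5 # backleft, backright, frontright, frontleft
sc=np.array([(477,63),(638,60),(643,190),(470,193)])*1.-[360,0]; sc=sc/4+[205,160]-.5 # FL,BL,BR,FR
def corner(P):
    P=np.array(P)[:,:2]; print("ctr",P.mean(0).round(1),"sides",[np.linalg.norm(P[i]-P[(i+1)%4]).round(1) for i in range(4)])
    xd=P[0]-P[3]+P[1]-P[2]; yd=P[0]-P[1]+P[3]-P[2]; print("yaw x,y",np.degrees([np.arctan2(xd[1],xd[0]),np.arctan2(-yd[0],yd[1])]).round(2))
corner([ray(t,p,60) for p in tc]); corner([ray(s,sc[i],60) for i in (1,2,3,0)])
k=np.array([(110,95),(251,125),(231,222),(88,192)])/4+[195,145]-.5
corner([ray(t,p,60) for p in k])
k=np.array([(510,83),(602,81),(606,163),(511,166)])-[360.,0];k=k/4+[205,160]-.5
corner([ray(s,k[i],60) for i in(1,2,3,0)])
k=[ray(t,np.array(p)/4+[195,145]-.5,24) for p in((123,281),(169,288),(163,328),(109,319))]
print("pad",np.round(k,1).tolist(),np.mean(k,0).round(1))
k=[ray(s,(np.array(p)-[360,0])/4+[205,160]-.5,24) for p in((410,150),(434,150),(434,183),(410,183))]
print("pad side",np.round(k,1).tolist(),np.mean(k,0).round(1))
p,q=np.array((267,219))/5+[320,140]-.5,np.array((200,154))/4+[240,250]-.5
print("spool",ray(t,p,48).round(1),ray(s,q,48).round(1),tri(t,p,s,q).round(1))
for n,p in(("brownA",(328,85)),("green",(109,295)),("brownB",(262,369))): print(n,ray(t,np.array(p)/5+[320,140]-.5,48).round(1))
E
```

```text
ctr [525.4  40.8] sides [np.float64(138.2), np.float64(114.9), np.float64(140.0), np.float64(115.3)]
yaw x,y [-12.11 -11.97]
ctr [526.4  35.5] sides [np.float64(140.2), np.float64(112.4), np.float64(140.1), np.float64(113.4)]
yaw x,y [-12.17 -12.28]
ctr [525.3  40.8] sides [np.float64(89.8), np.float64(61.8), np.float64(90.3), np.float64(62.1)]
yaw x,y [-11.16 -11.41]
ctr [526.9  37.3] sides [np.float64(88.8), np.float64(62.7), np.float64(89.8), np.float64(63.9)]
yaw x,y [-11.4  -10.92]
pad [[451.1, 71.1, 24.0], [447.0, 41.8, 24.0], [421.6, 45.2, 24.0], [427.0, 79.5, 24.0]] [436.7  59.4  24. ]
pad side [[429.4, 75.6, 24.0], [445.6, 71.6, 24.0], [439.9, 36.6, 24.0], [424.0, 40.5, 24.0]] [434.7  56.1  24. ]
spool [ 532.6 -301.2   48. ] [ 534.4 -304.6   48. ] [ 534.1 -302.2   45. ]
brownA [ 601.9 -334.2   48. ]
green [ 493.3 -220.6   48. ]
brownB [ 456.9 -296.7   48. ]
```

Estimates:
- **Case:** (526, 39), yaw −11.8°. The predicted pad position (436, 58) matches the measured one.
- **Red spool:** (533.5, −303).

Next I move above the latch pad, fingers shut and finger line along the case's y.

Call:
{"api": "arm_command", "payload": {"targets": [[-31,-35,0,0,0],[-62,-70,0,0,0],[-93,-105,0,0,0],[-124,-139,0,0,0],[-155,-173,0,0,0]]}}

```text
t: 0.8
eef_pos: [273.0, 390.8, 214.7]
tcp_rot: [3.141, 0.0, 2.865]
ft_force: [0.8, 0.7, 0.6]
opening: 0.64
grip_force: 0.0
```

Call:
{"api": "arm_command", "payload": {"targets": [[-31,-35,0,0,0],[-62,-70,0,0,0],[-93,-105,0,0,0],[-124,-139,0,0,0],[-155,-173,0,0,0]]}}

```text
t: 1.3
eef_pos: [374.9, 182.0, 214.9]
tcp_rot: [3.141, 0.001, 2.865]
ft_force: [1.3, 1.4, -1.0]
opening: 0.217
grip_force: 0.0
```

Call:
{"api": "arm_command", "payload": {"targets": [[-31,-35,25,0,0],[-62,-70,50,-2,0],[-91.5,-104.5,80,-4.05,0],[-91.5,-104.5,110,-4.05,0],[-91.5,-104.5,130,-4.05,0]]}}

```text
t: 1.8
eef_pos: [434.0, 56.5, 82.7]
tcp_rot: [-3.141, -0.001, 2.933]
ft_force: [-0.7, 0.1, 0.1]
opening: 0.005
grip_force: 0.0
```

Call:
{"api": "arm_command", "payload": {"targets": [[0,0,15,0,0],[0,0,15,0,0],[0,0,15,0,0]]}}

```text
t: 2.1
eef_pos: [434.0, 58.2, 69.9]
tcp_rot: [3.142, -0.0, 2.936]
ft_force: [-0.4, -0.2, -0.2]
opening: 0.006
grip_force: 0.0
```

Call:
{"api": "arm_command", "payload": {"targets": [[0,0,15,0,0],[0,0,30,0,0],[0,0,39,0,0],[0,0,42,0,0],[0,0,44,0,0]]}}

```text
t: 2.6
eef_pos: [434.1, 58.3, 26.0]
tcp_rot: [3.141, 0.001, 2.936]
ft_force: [-0.1, 0.3, 0.1]
opening: 0.003
grip_force: 0.0
```

Call:
{"api": "arm_command", "payload": {"targets": [[0,0,1,0,0],[0,0,2,0,0],[0,0,2.5,0,0],[0,0,2.5,0,0]]}}

```text
t: 3.0
eef_pos: [434.0, 58.2, 23.3]
tcp_rot: [3.141, 0.0, 2.935]
ft_force: [-0.4, 0.5, 0.2]
opening: 0.002
grip_force: 0.4
```

Call:
{"api": "arm_command", "payload": {"targets": [[0,0,1,0,0],[0,0,2,0,0],[0,0,2.5,0,0],[0,0,2.5,0,0]]}}

```text
t: 3.4
eef_pos: [433.6, 58.2, 20.6]
tcp_rot: [3.142, -0.001, 2.935]
ft_force: [-2.4, 1.0, 3.8]
opening: 0.004
grip_force: 2.4
```

Call:
{"api": "arm_command", "payload": {"targets": [[0,0,1,0,0],[0,0,2,0,0],[0,0,3,0,0],[0,0,3,0,0]]}}

```text
t: 3.8
eef_pos: [433.1, 58.3, 17.9]
tcp_rot: [-3.142, -0.001, 2.936]
ft_force: [-8.1, 2.0, 15.0]
opening: 0.004
grip_force: 8.5
```

Run:
```python
from h import *
for n,b in(("top",(200,140,275,218)),("side",(228,130,300,226))):
    p=np.argwhere(mask(cam(n),"white",b)); print(n,len(p),p.min(0),p.max(0))
```

```text
top 630 [156 217] [195 259]
side 437 [137 243] [214 299]
```

Run:
```python
from h import *
t=cam("top");s=cam("side")
a=cv2.resize(t["frame"][140:240,190:290],None,fx=4,fy=4,interpolation=2);b=cv2.resize(s["frame"][130:230,200:300],None,fx=4,fy=4,interpolation=2)
cv2.imwrite("pics/c3.png",cv2.cvtColor(np.hstack([a,b]),cv2.COLOR_RGB2BGR)); st=env.state(); print(st["ft_force"],st["eef_pos"])
```

```text
[-6.3646664   1.77707365 14.89345426] [433.1737857   58.28958042  17.92959054]
```

View pics/c3.png

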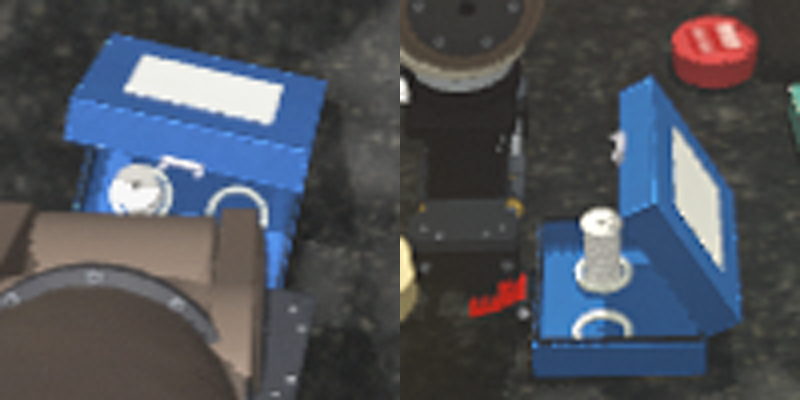

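The picture shows the lid already swinging open (white card at (690,200) in the right half) and the latch held down at (500,295). I'll lift off.

Call:
{"api": "arm_command", "payload": {"targets": [[0,0,-2,0,0],[2,0,-8,0,0],[5,0,-20,0,0],[8,0,-50,0,0],[8,0,-100,0,0.6]]}}

```text
t: 4.5
eef_pos: [424.5, 59.8, 117.7]
tcp_rot: [-3.141, -0.005, 2.935]
ft_force: [0.8, -0.0, -0.2]
opening: 0.047
grip_force: 0.0
```

Call:
{"api": "arm_command", "payload": {"targets": [[0,0,-40,0,0.6],[0,0,-80,0,0.6],[0,0,-80,0,0.6]]}}

```text
t: 4.8
eef_pos: [427.5, 59.8, 202.6]
tcp_rot: [3.14, 0.009, 2.936]
ft_force: [0.1, 0.8, -0.6]
opening: 0.284
grip_force: 0.0
```

Call:
{"api": "arm_command", "payload": {"targets": [[-20,-37,0,0,0.6],[-40,-74,0,0,0.6],[-60,-111,0,0,0.6],[-80,-148,0,0,0.6],[-100,-185,0,0,0.6]]}}

```text
t: 5.3
eef_pos: [485.9, -143.3, 197.5]
tcp_rot: [3.141, -0.0, 2.935]
ft_force: [0.1, 0.6, -0.6]
opening: 0.598
grip_force: 0.0
```

Call:
{"api": "arm_command", "payload": {"targets": [[-20,-37,0,0,0.6],[-40,-74,0,0,0.6],[-60,-111,30,0,0.6],[-79,-148,60,0,0.6],[-79,-148,60,0,0.6]]}}

```text
t: 5.8
eef_pos: [532.1, -305.7, 133.3]
tcp_rot: [3.14, -0.005, 2.932]
ft_force: [-0.2, 0.3, -0.3]
opening: 0.602
grip_force: 0.0
```

Run:
```python
from h import *
st=env.state();print(st["eef_pos"],st["opening"])
t=cam("top");s=cam("side")
a=cv2.resize(t["frame"][130:230,310:410],None,fx=4,fy=4,interpolation=2);b=cv2.resize(s["frame"][220:320,240:340],None,fx=4,fy=4,interpolation=2)
cv2.imwrite("pics/c4.png",cv2.cvtColor(np.hstack([a,b]),cv2.COLOR_RGB2BGR))
print(proj(s,st["eef_pos"]),proj(t,st["eef_pos"]))
p=np.argwhere(mask(t,"blue",(200,110,275,225)));print("blue",p.min(0),p.max(0))
```

```text
[ 532.08783798 -305.68174259  133.26242219] 0.6016756702579882
[289.36713145 261.90740406] [385.60005472 178.47558267]
blue [135 206] [206 273]
```

View pics/c4.png

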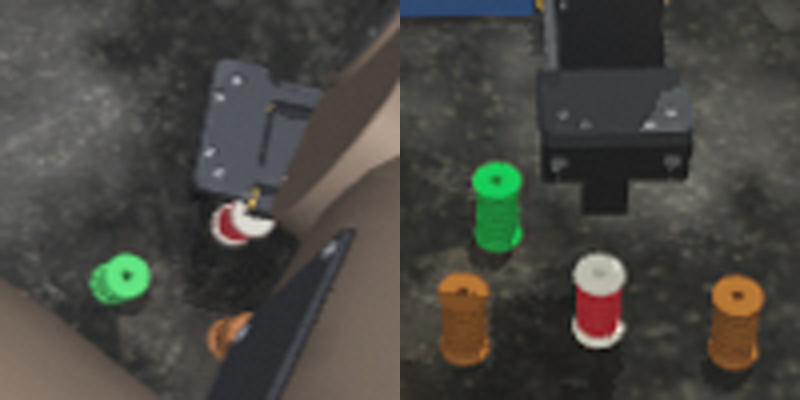

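The top view shows the gripper over the red spool at (240,222). In the side view the near finger at column 605 lines up with the spool at 600, and the neighbours are clear. I'll descend and grasp.

Call:
{"api": "arm_command", "payload": {"targets": [[0,0,30,0,0.6],[0,0,60,0,0.6],[0,0,85,0,0.6],[0,0,105,0,0.6],[0,0,112.7,0,0.6]]}}

```text
t: 6.4
eef_pos: [532.8, -301.2, 24.5]
tcp_rot: [3.141, -0.001, 2.937]
ft_force: [-0.1, 0.2, 1.0]
opening: 0.6
grip_force: 0.0
```

Call:
{"api": "arm_command", "payload": {"targets": [[0,0,0,0,0.6],[0,0,0,0,0.4],[0,0,0,0,0.3],[0,0,0,0,0.2],[0,0,0,0,0.1]]}}

```text
t: 6.9
eef_pos: [533.3, -302.9, 25.5]
tcp_rot: [-3.141, 0.001, 2.936]
ft_force: [-0.1, 0.1, -0.1]
opening: 0.321
grip_force: 0.0
```

Call:
{"api": "arm_command", "payload": {"targets": [[0,0,0,0,0.1],[0,0,0,0,0.1],[0,0,0,0,0.1]]}}

```text
t: 7.2
eef_pos: [533.2, -302.8, 25.2]
tcp_rot: [-3.142, 0.0, 2.935]
ft_force: [-0.3, 0.5, 4.2]
opening: 0.256
grip_force: 30.0
```

Call:
{"api": "arm_command", "payload": {"targets": [[0,0,-10,0,0.1],[0,0,-30,0,0.1],[0,0,-60,0,0.1],[0,0,-90,0,0.1],[0,0,-120,0,0.1]]}}

```text
t: 7.7
eef_pos: [532.9, -302.7, 146.5]
tcp_rot: [3.141, -0.0, 2.936]
ft_force: [0.0, 0.2, -0.8]
opening: 0.257
grip_force: 30.0
```

Call:
{"api": "arm_command", "payload": {"targets": [[0,0,-40,0,0.1],[0,0,-40,0,0.1]]}}

```text
t: 7.9
eef_pos: [534.6, -303.8, 190.5]
tcp_rot: [-3.138, 0.007, 2.936]
ft_force: [-0.8, -0.6, -0.0]
opening: 0.262
grip_force: 30.0
```

Run:
```python
from h import *
st=env.state();print(st["eef_pos"],st["opening"],st["grip_force"],st["ft_force"])
t=cam("top");s=cam("side")
a=cv2.resize(t["frame"][110:235,190:290],None,fx=4,fy=4,interpolation=2);b=cv2.resize(s["frame"][170:295,240:340],None,fx=4,fy=4,interpolation=2)
cv2.imwrite("pics/c5.png",cv2.cvtColor(np.hstack([a,b]),cv2.COLOR_RGB2BGR))
print((proj(s,st["eef_pos"])-[240,170])*4+[400,0])
```

```text
[ 534.60455383 -303.81963271  190.50802984] 0.26189047124247966 29.991493367997464 [-0.84132985 -0.64265283 -0.02394009]
[603.51786151 286.31036448]
```

View pics/c5.png

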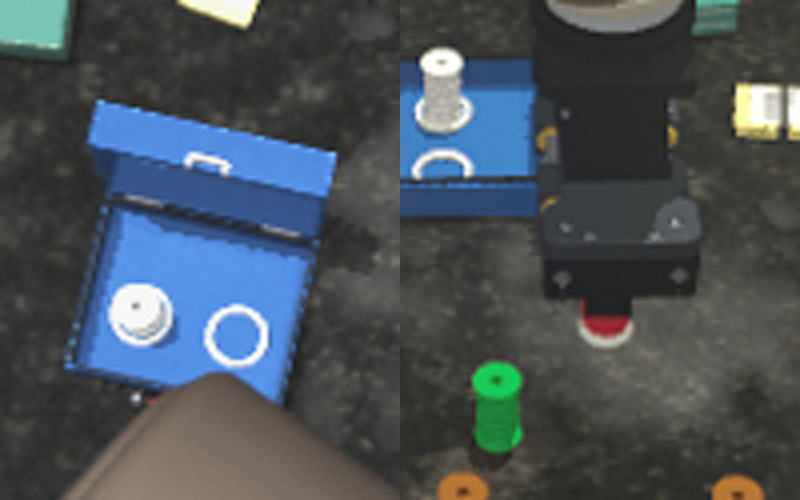

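The spool is held with its bottom flange at (605,340) in the side crop, and the lid is fully open. The empty collar is at (237,335) in the top crop. I'll measure the seat and how the spool sits in the grip.

```bash
cat > seat.py <<'E'
from h import *
a=np.linspace(0,2*np.pi,60)
def ringpx(c,P,r): return np.array([proj(c,[P[0]+r*np.cos(x),P[1]+r*np.sin(x),P[2]]) for x in a])
def ell(c,box):
    m=mask(c,"white",box); k,_=cv2.findContours(m,0,1); k=max(k,key=cv2.contourArea); return cv2.fitEllipse(k)
E
python3 - <<'E'
from seat import *
t=cam("top");s=cam("side");st=env.state();e=st["eef_pos"];print(e)
E0=ell(t,(238,180,262,206));print("top",E0,ray(t,E0[0],9).round(1))
m=mask(s,"white",(240,205,262,218));p=np.argwhere(m)[:,::-1];print("side ring",p.min(0),p.max(0))
for w in((507.7,10.1,9),ray(t,E0[0],9)):
    q=ringpx(s,w,18.5);print("pred side",q.min(0).round(1),q.max(0).round(1))
m=mask(s,"white",(280,248,305,262));p=np.argwhere(m)[:,::-1];print("flange side",p.min(0),p.max(0))
q=ringpx(s,(e[0],e[1],e[2]-25),14);print("pred",q.min(0).round(1),q.max(0).round(1))
E
```

```text
[ 532.59998128 -302.45823136  184.016498  ]
top ((248.69187927246094, 193.46156311035156), (14.277457237243652, 15.180582046508789), 101.17273712158203) [508.   12.5   9. ]
side ring [243 207] [257 214]
pred side [242.7 207.3] [256.2 216.3]
pred side [242.6 206.8] [256.1 215.7]
flange side [284 252] [296 256]
pred [282.7 247.3] [296.2 257.1]
```

Call:
{"api": "arm_command", "payload": {"targets": [[13,43,0,0,0.1],[26,86,0,0,0.1],[39,129,0,0,0.1],[51,172,0,0,0.1],[64,215,0,0,0.1]]}}

```text
t: 8.6
eef_pos: [513.6, -77.5, 183.7]
tcp_rot: [3.141, -0.002, 2.935]
ft_force: [0.4, 0.2, 0.3]
opening: 0.258
grip_force: 30.0
```

Call:
{"api": "arm_command", "payload": {"targets": [[12,40,0,0,0.1],[25.2,87.3,0,0,0.1],[25.2,87.3,40,0,0.1],[25.2,87.3,80,0,0.1],[25.2,87.3,115,0,0.1]]}}

```text
t: 9.1
eef_pos: [506.7, 12.1, 67.5]
tcp_rot: [-3.141, -0.002, 2.937]
ft_force: [1.3, -0.7, -0.0]
opening: 0.255
grip_force: 30.0
```

Call:
{"api": "arm_command", "payload": {"targets": [[0,0,20,0,0.1],[0,0,25,0,0.1],[0,0,25,0,0.1],[0,0,25,0,0.1]]}}

```text
t: 9.5
eef_pos: [508.0, 11.3, 45.5]
tcp_rot: [3.141, 0.001, 2.935]
ft_force: [-0.1, 1.0, 0.3]
opening: 0.263
grip_force: 30.0
```

Run:
```python
from seat import *
st=env.state();e=st["eef_pos"];print(e,st["ft_force"],st["opening"])
t=cam("top");s=cam("side")
a=cv2.resize(t["frame"][160:220,205:285],None,fx=5,fy=5,interpolation=2);b=cv2.resize(s["frame"][170:230,220:300],None,fx=5,fy=5,interpolation=2)
cv2.imwrite("pics/c6.png",cv2.cvtColor(np.hstack([a,b]),cv2.COLOR_RGB2BGR))
q=ringpx(s,(e[0],e[1],e[2]-25),14);print("pred flange",q.min(0).round(1),q.max(0).round(1))
```

```text
[507.95833878  11.30966657  45.51012156] [-0.13493493  0.99110065  0.25984109] 0.2630789954759357
pred flange [244.2 204.9] [254.5 211.7]
```

View pics/c6.png

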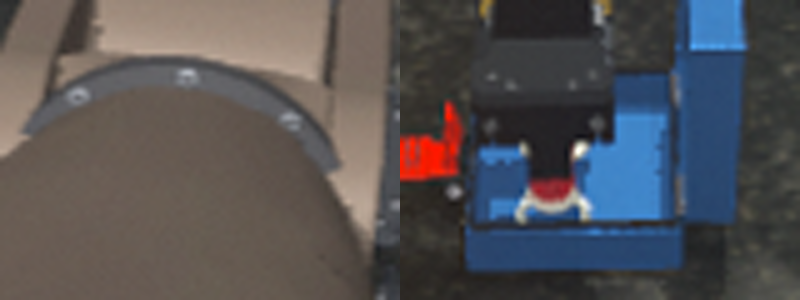

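In the side crop the bottom flange (column 553) is centred between the collar edges (517 and 589). The latch is back up. I'll lower gently and watch the force at collar height.

Call:
{"api": "arm_command", "payload": {"targets": [[0,0,4,0,0.1],[0,0,8,0,0.1],[0,0,10,0,0.1],[0,0,12,0,0.1],[0,0,12,0,0.1]]}}

```text
t: 10.1
eef_pos: [507.5, 11.4, 32.6]
tcp_rot: [3.142, -0.001, 2.936]
ft_force: [0.8, -0.1, -0.4]
opening: 0.259
grip_force: 30.0
```

Call:
{"api": "arm_command", "payload": {"targets": [[0,0,1,0,0.1],[0,0,1.5,0,0.1],[0,0,1.5,0,0.1]]}}

```text
t: 10.4
eef_pos: [507.7, 11.4, 31.4]
tcp_rot: [3.142, -0.0, 2.935]
ft_force: [-0.0, 0.4, -0.1]
opening: 0.256
grip_force: 30.0
```

Call:
{"api": "arm_command", "payload": {"targets": [[0,0,1,0,0.1],[0,0,1.5,0,0.1],[0,0,1.5,0,0.1]]}}

```text
t: 10.7
eef_pos: [507.7, 11.4, 29.9]
tcp_rot: [3.142, -0.0, 2.936]
ft_force: [-0.0, 1.3, -0.1]
opening: 0.259
grip_force: 30.0
```

Call:
{"api": "arm_command", "payload": {"targets": [[0,0,0.7,0,0.1],[0,0,1,0,0.1],[0,0,1,0,0.1]]}}

```text
t: 11.0
eef_pos: [507.8, 11.4, 29.1]
tcp_rot: [3.141, 0.0, 2.936]
ft_force: [-0.6, 0.7, 4.2]
opening: 0.261
grip_force: 30.0
```

Call:
{"api": "arm_command", "payload": {"targets": [[0,0,0,0,0.3],[0,0,0,0,0.35],[0,0,0,0,0.4],[0,0,0,0,0.4],[0,0,0,0,0.4]]}}

```text
t: 11.5
eef_pos: [507.7, 11.4, 28.9]
tcp_rot: [3.142, -0.0, 2.935]
ft_force: [0.2, 0.3, -1.1]
opening: 0.398
grip_force: 0.0
```

Call:
{"api": "arm_command", "payload": {"targets": [[0,0,-3,0,0.4],[0,0,-10,0,0.4],[0,0,-30,0,0.4],[0,0,-70,0,0.4],[0,0,-110,0,0.4]]}}

```text
t: 12.0
eef_pos: [507.2, 11.4, 140.4]
tcp_rot: [-3.142, -0.001, 2.935]
ft_force: [0.8, 0.3, -0.3]
opening: 0.402
grip_force: 0.0
```

Call:
{"api": "arm_command", "payload": {"targets": [[0,0,-40,0,0],[0,0,-60,0,0],[0,0,-60,0,0]]}}

```text
t: 12.3
eef_pos: [508.6, 11.3, 202.3]
tcp_rot: [3.141, 0.006, 2.936]
ft_force: [-0.7, -0.4, -0.2]
opening: 0.204
grip_force: 0.0
```

Run:
```python
from seat import *
st=env.state();e=st["eef_pos"];print(e,st["ft_force"],st["opening"])
t=cam("top");s=cam("side")
a=cv2.resize(t["frame"][130:225,205:285],None,fx=5,fy=5,interpolation=2);b=cv2.resize(s["frame"][135:230,220:300],None,fx=5,fy=5,interpolation=2)
cv2.imwrite("pics/c7.png",cv2.cvtColor(np.hstack([a,b]),cv2.COLOR_RGB2BGR))
for z in(52,57):
    q=ringpx(s,(507.7,11.4,z),14);print("pred top flange",z,(q.min(0)*5-[1100,675]+[402,2]).round(0),(q.max(0)*5-[1100,675]+[402,2]).round(0))
```

```text
[508.62400194  11.31947765 202.26797832] [-0.68376702 -0.43524563 -0.16938565] 0.20387104993468877
pred top flange 52 [520. 307.] [572. 341.]
pred top flange 57 [520. 300.] [572. 333.]
```

View pics/c7.png

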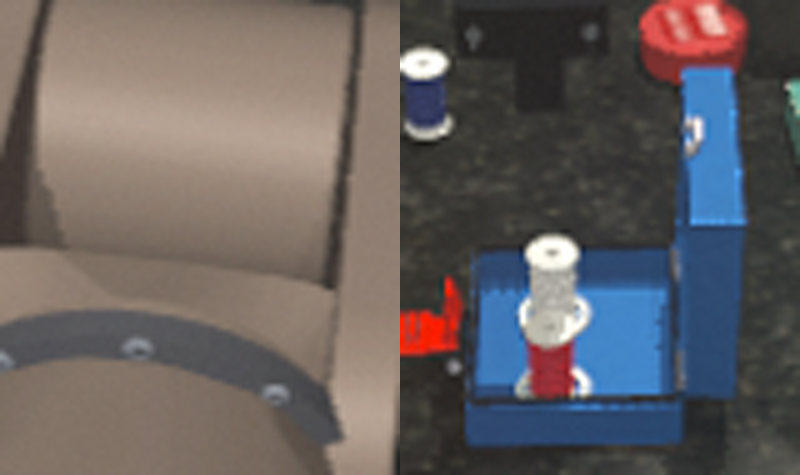

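The side crop shows the red spool upright in its seat (top flange at (549,328), matching a 52 mm top height) and the white spool untouched at (552,250). Next the shut fingers go over and behind the lid.

Call:
{"api": "arm_command", "payload": {"targets": [[-30,10,0,0,0],[-65,20,0,0,0],[-100,31,0,0,0],[-130,31,0,0,0],[-130,31,0,0,0]]}}

```text
t: 12.9
eef_pos: [643.3, 14.6, 196.3]
tcp_rot: [-3.141, -0.002, 2.935]
ft_force: [-0.4, 0.5, -0.4]
opening: 0.003
grip_force: 0.0
```

Call:
{"api": "arm_command", "payload": {"targets": [[0,0,20,0,0],[0,0,45,0,0],[0,0,63,0,0],[0,0,63,0,0]]}}

```text
t: 13.3
eef_pos: [639.0, 15.3, 132.4]
tcp_rot: [-3.141, -0.006, 2.935]
ft_force: [0.4, 1.2, 0.4]
opening: 0.002
grip_force: 0.0
```

Call:
{"api": "arm_command", "payload": {"targets": [[4,0,0,0,0],[8,0,0,0,0],[12,0,0,0,0],[16,0,0,0,0],[20,0,0,0,0]]}}

```text
t: 13.8
eef_pos: [621.6, 19.3, 136.6]
tcp_rot: [3.141, 0.001, 2.935]
ft_force: [1.3, -0.7, 0.9]
opening: 0.006
grip_force: 0.5
```

Call:
{"api": "arm_command", "payload": {"targets": [[6,0,-1,0,0],[12,0,-2,0,0],[18,0,-3,0,0],[24,0,-3.5,0,0],[30,0,-3.5,0,0]]}}

```text
t: 14.3
eef_pos: [591.8, 25.5, 139.5]
tcp_rot: [3.141, 0.0, 2.935]
ft_force: [1.1, 0.1, 0.1]
opening: 0.004
grip_force: 0.5
```

Call:
{"api": "arm_command", "payload": {"targets": [[6,0,0,0,0],[12,0,0.5,0,0],[18,0,1.5,0,0],[23,0,2.5,0,0],[27.5,0,3.8,0,0]]}}

```text
t: 14.8
eef_pos: [565.0, 31.1, 135.6]
tcp_rot: [3.141, -0.0, 2.936]
ft_force: [1.6, 0.4, 1.5]
opening: 0.007
grip_force: 0.5
```

Call:
{"api": "arm_command", "payload": {"targets": [[5,0,1.5,0,0],[10.5,0,3.5,0,0],[16,0,6,0,0],[21,0,8.5,0,0],[25.6,0,10.8,0,0]]}}

```text
t: 15.3
eef_pos: [539.9, 36.3, 124.6]
tcp_rot: [3.142, -0.0, 2.936]
ft_force: [1.0, -0.3, -0.7]
opening: 0.002
grip_force: 0.4
```

Run:
```python
from seat import *
st=env.state();e=st["eef_pos"];print(e,st["ft_force"])
s=cam("side");cv2.imwrite("pics/c8.png",cv2.cvtColor(cv2.resize(s["frame"][110:230,200:320],None,fx=4,fy=4,interpolation=2),cv2.COLOR_RGB2BGR))
```

```text
[539.88063316  36.30902933 124.58378443] [ 1.03135641 -0.25414723 -0.68362033]
```

View pics/c8.png

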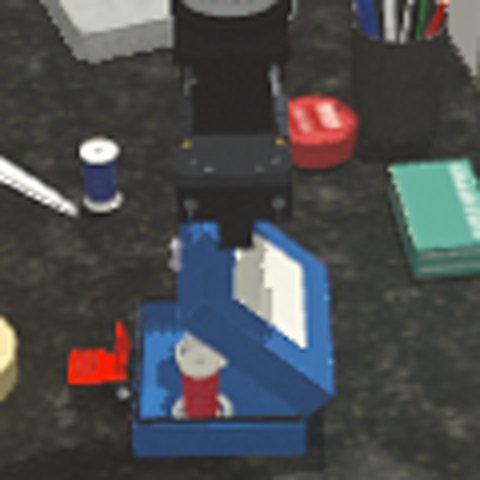

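The lid follows the finger at about 45° and the red spool is upright under it. Continuing the arc.

Call:
{"api": "arm_command", "payload": {"targets": [[5,0,3,0,0],[9.5,0,6.2,0,0],[14,0,9.7,0,0],[18,0,13.3,0,0],[22,0,17,0,0]]}}

```text
t: 15.85
eef_pos: [518.5, 40.8, 107.5]
tcp_rot: [3.142, -0.0, 2.935]
ft_force: [0.5, -0.1, 0.7]
opening: 0.002
grip_force: 0.4
```

Call:
{"api": "arm_command", "payload": {"targets": [[4.5,0,5,0,0],[8.5,0,10,0,0],[12,0,14.5,0,0],[15,0,19.5,0,0],[18,0,24.5,0,0]]}}

```text
t: 16.35
eef_pos: [500.9, 44.5, 82.9]
tcp_rot: [3.142, -0.0, 2.935]
ft_force: [0.9, 0.2, 1.5]
opening: 0.005
grip_force: 0.5
```

Call:
{"api": "arm_command", "payload": {"targets": [[2,0,4,0,0],[3.5,0,8,0,0],[5,0,12,0,0],[5.5,0,13.5,0,0],[5.5,0,13.5,0,0]]}}

```text
t: 16.85
eef_pos: [495.6, 45.5, 69.6]
tcp_rot: [-3.142, -0.001, 2.936]
ft_force: [-0.5, -0.4, 1.3]
opening: 0.005
grip_force: 0.4
```

Call:
{"api": "arm_command", "payload": {"targets": [[4,0,1,0,0],[8,0,2,0,0],[12,0,4,0,0],[13,0,6,0,0],[14,0,7,0,0]]}}

```text
t: 17.35
eef_pos: [482.1, 48.4, 62.7]
tcp_rot: [3.141, 0.0, 2.935]
ft_force: [2.0, 0.0, 2.4]
opening: -0.001
grip_force: 1.3
```

Call:
{"api": "arm_command", "payload": {"targets": [[0,0,1,0,0],[0,0,2,0,0],[0,0,2.5,0,0],[0,0,2.5,0,0]]}}

```text
t: 17.75
eef_pos: [481.7, 48.4, 60.2]
tcp_rot: [-3.142, -0.001, 2.936]
ft_force: [-1.8, 0.8, 3.5]
opening: 0.004
grip_force: 1.6
```

Call:
{"api": "arm_command", "payload": {"targets": [[0,0,0.5,0,0],[0,0,1,0,0],[0,0,1,0,0]]}}

```text
t: 18.05
eef_pos: [481.9, 48.4, 59.3]
tcp_rot: [3.142, -0.001, 2.935]
ft_force: [-3.1, 0.5, 4.2]
opening: 0.006
grip_force: 1.8
```

Call:
{"api": "arm_command", "payload": {"targets": [[0,0,0.5,0,0],[0,0,1,0,0],[0,0,1,0,0]]}}

```text
t: 18.35
eef_pos: [481.6, 48.5, 58.4]
tcp_rot: [-3.142, -0.001, 2.935]
ft_force: [-4.6, 1.0, 5.9]
opening: 0.004
grip_force: 3.2
```

Call:
{"api": "arm_command", "payload": {"targets": [[0,0,0.5,0,0],[0,0,1,0,0],[0,0,1,0,0]]}}

```text
t: 18.65
eef_pos: [481.5, 48.5, 57.5]
tcp_rot: [-3.142, -0.001, 2.936]
ft_force: [-6.1, 0.1, 10.0]
opening: 0.005
grip_force: 4.9
```

Call:
{"api": "arm_command", "payload": {"targets": [[0,0,0.5,0,0],[0,0,0.5,0,0]]}}

```text
t: 18.85
eef_pos: [481.5, 48.5, 57.3]
tcp_rot: [-3.142, -0.001, 2.936]
ft_force: [-6.6, 1.0, 15.7]
opening: 0.006
grip_force: 7.7
```

```bash
cat > look.py <<'E'
from h import *
t=cam("top");s=cam("side");st=env.state()
m=mask(s,"red",(210,185,236,214));p=np.argwhere(m);print("latch side",len(p),p.min(0),p.max(0),p.mean(0).round(2),st["ft_force"].round(1) if hasattr(st["ft_force"],"round") else st["ft_force"])
m=mask(s,"white",(228,140,290,226));p=np.argwhere(m);print("card side",len(p),p.min(0),p.max(0),p.mean(0).round(2))
E
python3 look.py
```

```text
latch side 132 [190 217] [205 231] [200.21 224.33] [-7.1  0.6 14.5]
card side 469 [180 231] [210 278] [191.49 255.83]
```

Call:
{"api": "arm_command", "payload": {"targets": [[0,0,0.3,0,0],[0,0,0.3,0,0]]}}

```text
t: 19.15
eef_pos: [481.4, 48.5, 57.1]
tcp_rot: [-3.142, -0.001, 2.936]
ft_force: [-7.3, 1.8, 15.7]
opening: 0.004
grip_force: 8.3
```

Call:
{"api": "arm_command", "payload": {"targets": [[0,0,-1,0,0],[0,0,-2,0,0],[0,0,-3,0,0],[0,0,-4,0,0],[0,0,-5,0,0]]}}

```text
t: 19.65
eef_pos: [482.2, 48.4, 61.5]
tcp_rot: [3.141, 0.0, 2.935]
ft_force: [-0.7, -0.9, 0.2]
opening: 0.006
grip_force: 0.0
```

Call:
{"api": "arm_command", "payload": {"targets": [[0,0,-5,0,0],[0,0,-10,0,0],[0,0,-15,0,0],[0,0,-20,0,0],[0,0,-20,0,0]]}}

```text
t: 20.15
eef_pos: [482.4, 48.4, 82.3]
tcp_rot: [3.141, 0.001, 2.935]
ft_force: [1.2, -0.2, -0.7]
opening: 0.009
grip_force: 0.0
```

```bash
python3 look.py; python3 look.py
```

```text
latch side 125 [190 217] [205 231] [200.23 224.34] [ 0.1  0.6 -0.7]
card side 504 [180 231] [210 278] [190.88 255.07]
latch side 124 [190 217] [205 231] [200.21 224.28] [0.4 0.2 0.3]
card side 504 [180 231] [210 278] [190.87 255.01]
```

Call:
{"api": "arm_command", "payload": {"targets": [[0,0,-40,0,0],[0,0,-80,0,0],[0,0,-120,0,0],[0,0,-150,0,0],[0,0,-150,0,0]]}}

```text
t: 20.85
eef_pos: [483.4, 48.4, 234.9]
tcp_rot: [3.14, 0.006, 2.936]
ft_force: [0.6, -0.1, -0.3]
opening: 0.002
grip_force: 0.0
```

Call:
{"api": "arm_command", "payload": {"targets": [[20,40,0,0,0],[20,85,0,0,0],[20,130,0,0,0],[20,180,0,0,0],[20,220,0,0,0]]}}

```text
t: 21.35
eef_pos: [507.4, 270.2, 230.3]
tcp_rot: [-3.141, -0.001, 2.936]
ft_force: [0.7, -0.3, -0.1]
opening: 0.005
grip_force: 0.0
```

Call:
{"api": "arm_command", "payload": {"targets": [[0,0,0,0,0],[0,0,0,0,0],[0,0,0,0,0],[0,0,0,0,0],[0,0,0,0,0]]}}

```text
t: 21.85
eef_pos: [507.7, 266.9, 231.7]
tcp_rot: [3.141, 0.0, 2.934]
ft_force: [0.6, -0.0, 0.1]
opening: 0.006
grip_force: 0.0
```

Run:
```python
from h import *
for n,b in(("side",(205,165,290,230)),("top",(195,145,285,235))):
    c=cam(n);x0,y0,x1,y1=b
    o=cv2.cvtColor(cv2.imread(f"pics/{n}0.png"),cv2.COLOR_BGR2RGB)
    d=np.abs(c["frame"].astype(int)-o).max(2)
    print(n,"case diff>60:",(d[y0:y1,x0:x1]>60).sum())
    ys,xs=np.where(d>60);h,_,_=np.histogram2d(ys//16,xs//16,bins=[range(25),range(33)]);print([(int(j*16),int(i*16),int(h[i,j])) for i,j in np.argwhere(h>25)])
    cc=dict(c);
    for nm,f in(("now",c["frame"]),("old",o)):
        cc["frame"]=f;m=mask(cc,"red",(210,185,236,214) if n=="side" else (215,205,245,232));print(nm,m.sum(),np.argwhere(m).mean(0).round(2) if m.any() else None)
```

```text
side case diff>60: 4
[(0, 0, 256), (16, 0, 256), (32, 0, 256), (48, 0, 256), (64, 0, 82), (80, 0, 102), (96, 0, 143), (160, 0, 27), (176, 0, 93), (192, 0, 171), (208, 0, 253), (224, 0, 256), (240, 0, 178), (0, 16, 256), (16, 16, 256), (32, 16, 256), (48, 16, 256), (64, 16, 50), (80, 16, 132), (96, 16, 246), (112, 16, 130), (208, 16, 153), (224, 16, 163), (240, 16, 33), (0, 32, 256), (16, 32, 255), (32, 32, 256), (48, 32, 256), (80, 32, 156), (96, 32, 255), (112, 32, 76), (208, 32, 169), (224, 32, 225), (0, 48, 256), (16, 48, 256), (32, 48, 256), (48, 48, 242), (80, 48, 53), (96, 48, 173), (112, 48, 71), (208, 48, 122), (224, 48, 216), (0, 64, 256), (16, 64, 256), (32, 64, 256), (48, 64, 210), (96, 64, 66), (208, 64, 174), (224, 64, 186), (0, 80, 256), (16, 80, 256), (32, 80, 256), (48, 80, 178), (208, 80, 40), (224, 80, 117), (0, 96, 256), (16, 96, 256), (32, 96, 256), (48, 96, 146), (0, 112, 256), (16, 112, 256), (32, 112, 256), (48, 112, 114), (0, 128, 245), (16, 128, 243), (32, 128, 244), (48, 128, 82), (48, 160, 32), (64, 160, 165), (80, 160, 91), (32, 176, 32), (48, 176, 26), (6
[... 1103 characters left out ...]
240, 256), (32, 240, 253), (48, 240, 238), (64, 240, 146), (208, 240, 31), (224, 240, 65), (0, 256, 256), (16, 256, 256), (32, 256, 256), (48, 256, 256), (64, 256, 174), (192, 256, 92), (224, 256, 94), (0, 272, 208), (16, 272, 208), (32, 272, 208), (48, 272, 208), (64, 272, 155), (96, 272, 32), (192, 272, 52), (208, 272, 88), (80, 288, 108), (96, 288, 256), (112, 288, 166), (80, 304, 128), (96, 304, 256), (112, 304, 198), (80, 320, 134), (96, 320, 256), (112, 320, 232), (80, 336, 150), (96, 336, 256), (112, 336, 256), (32, 352, 29), (80, 352, 166), (96, 352, 256), (112, 352, 255), (128, 352, 30), (80, 368, 181), (96, 368, 256), (112, 368, 218)]
now 169 [217.58 229.87]
old 178 [217.66 229.92]
```

The case matches its initial picture, so the lid is shut and the latch at rest. The differences near the tape and the navy spool may just be arm shadow, so I'll check positions in numbers.

Run:
```python
from h import *
for n,bt,bn in(("side",(160,180,212,220),(214,140,236,166)),("top",(185,232,242,284),(130,190,155,212))):
    c=cam(n);o=cv2.cvtColor(cv2.imread(f"pics/{n}0.png"),cv2.COLOR_BGR2RGB)
    for nm,f in(("now",c["frame"]),("old",o)):
        h=cv2.cvtColor(f,cv2.COLOR_RGB2HSV);m=(h[...,0]>15)&(h[...,0]<35)&(h[...,2]>110)&(h[...,1]>35)
        x0,y0,x1,y1=bt;p=np.argwhere(m[y0:y1,x0:x1]);print(n,nm,"tape",len(p),p.min(0),p.max(0))
        x0,y0,x1,y1=bn;g=f[y0:y1,x0:x1].astype(int).min(2)>150;p=np.argwhere(g);print("  navy flange",len(p),p.mean(0).round(1),p.min(0),p.max(0))
```

```text
side now tape 750 [5 7] [35 43]
  navy flange 57 [11.9  9.3] [5 0] [22 15]
side old tape 776 [5 6] [35 44]
  navy flange 70 [12.2  9.1] [5 0] [22 15]
top now tape 589 [6 7] [47 48]
  navy flange 61 [12.8  9. ] [9 3] [21 19]
top old tape 295 [6 7] [48 48]
  navy flange 126 [11.2 10.1] [5 3] [21 20]
```

```bash
python3 -c "
from cell import env
print(env.job_done())"
```

```text
the job is handed in; nothing more can be done
None
```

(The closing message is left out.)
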